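Clamp the forming block in the ratchet clamp

TASK

Stand the grooved wooden forming block on the bed of the ratchet clamp, groove up and lengthwise between the two jaws, and let go of it. Then swing the clamp's lever back and forth to close the jaw notch by notch until the block is held firmly, about three notches tighter than where it is first pinched, but no tighter, so that the wood is not bruised. Move the jaw only with the lever, let go of the lever at the end, and leave the other things on the bench where they are.

Things in the scene. Friction and masses are not known exactly. Their poses are not given: they have to be found in the camera images.
- clamp: Ratchet clamp, fixed to the bench: grey base 160 (x) x 330 (y) mm, 12 mm thick, its top is the bed. Origin on the bench under the jaw's starting face; z up, the jaw closes to +y. On the -y half: ratchet wheel and lever, upright axis at x 0, y -90 mm. On the +y half: a fixed tailstock, top at 56 mm, with a steel anvil facing the jaw, sprung about 4 N/mm, travel 24 mm
- jaw: Moving steel jaw, 56 mm wide (x), 14 mm thick, top 51 mm above the bench. Origin at the middle of its clamping face, 1 mm above the bed; axes as the clamp's; starts at clamp y = 0, fully open. It moves 3.9 mm to +y for each notch of the wheel (22.5 degrees); the holding pawl keeps it there, it cannot come back. Not to be pushed with the fingers
- bed (a point): Point on the bed (12 mm above the bench) at clamp x 0, y 35 mm. A block centred here stands clear of jaw and anvil by 7 mm or more. The tailstock is set differently each time: the gap from open jaw to anvil is 70 to 80 mm and stays so until the anvil is pressed
- lever (a joint): Ratchet lever's angle about the upright axis, rad; 0: it points along clamp +x, positive counter-clockwise from above; stops at -0.55 and 0.55. Swung to + it closes the jaw (after up to 0.39 rad idle, until the pawl bites); swung back it clicks over freely. A full stroke, from below -0.45 to above 0.45, gives 2 notches, shorter ones 1 or none. Stays where left; under load it springs back, losing up to one notch
- grip (a point): Top end, on the centre line, of the lever's upright round wooden grip: 18 mm in diameter, from 50 to 124 mm above the bench, 110 mm from the axis. Pinch or loosely enclose it from above; all else of the clamp is below 62 mm. Pushing it takes under 1 N in a free stroke; once the block is pinched between jaw and anvil each further notch adds about 1.3 N here (about 50 N of clamping: 4 N), with ripple as the pawls click
- axis (a point): Point on the upright axis of the steel ratchet wheel (110 mm across, 16 teeth) and of the lever, 50 mm above the bench. Each notch past the first pinch adds about 16 N of clamping force
- block: Loose pale hardwood block, 56 mm long (x), 36 wide (y), 50 tall, groove 16 wide and 14 deep along the middle of its top; 0.1 kg; origin at the centre of its underside. Clamp it by its ends: its x along clamp y within 7 degrees, within 15 mm of clamp x = 0. Firm is 25 to 70 N at the jaw after the lever is let go; over 95 N even briefly bruises it
- plain_block: bystander: plain oblong wooden block without a groove, 70 x 44 x 30 mm, lying flat; not the one to clamp; origin at the centre of its underside
- bottle: bystander: white plastic bottle, 44 mm across, 100 mm tall, standing; origin at the centre of its underside
- tin: bystander: flat painted tin with a steel lid, about 87 x 52 x 25 mm; origin at the centre of its underside
- ring_gauge: bystander: steel ring, 48 mm outside, 34 mm inside, 12 mm tall, lying flat in front of the clamp; origin at the centre of its underside
- hammer: bystander: small hammer lying at the far side of the bench; origin at its underside
- file: bystander: slim tool with a wooden handle lying on the bench; origin at its underside
- dish: bystander: small white ceramic bowl, 80 mm across, 30 mm tall; origin at the centre of its underside
There are look-alikes about, which are no part of the job. What is shaped like the block but orange, purple or turquoise is not meant.

How it is judged:
On the way:
1. the block stands upright on the bed between jaw and anvil, lengthwise, let go and not yet pinched (x of block in the frame of clamp between -0.015 and 0.015 m and angle between block's own z axis and vertical below 0.12 rad and angle between the x axis of block and the y axis of clamp, either way round below 0.12 rad and linear speed of block below 0.02 m/s and y of block in the frame of clamp between 0.025 and 0.06 m and z of block in the frame of clamp below 0.016 m and contact force between the fingers and block below 0.5 N and contact force between jaw and block below 8 N), for 0.2 s.
At the end, for the whole second after the job is handed in: The block stands upright (within 7 degrees) on the bed, lengthwise between the jaws (within 7 degrees), within 15 mm of the bed's middle line, at rest, held by the ratchet with 25 to 70 N between jaw and block; the lever is let go and at rest (x of block in the frame of clamp between -0.015 and 0.015 m and angle between block's own z axis and vertical below 0.12 rad and angle between the x axis of block and the y axis of clamp, either way round below 0.12 rad and linear speed of block below 0.02 m/s and z of block in the frame of clamp below 0.016 m and contact force between jaw and block between 25 and 70 N and velocity of joint lever between -0.05 and 0.05 rad/s); the robot touches nothing.
It fails at once if the block is overtightened (more than 95 N between jaw and block) (contact force between jaw and block above 95 N).
It fails at once if the fingers push the jaw (more than 10 N) (contact force between the fingers and jaw above 10 N).
It fails at once if another thing on the bench is displaced by more than 30 mm (distance of any of plain_block, bottle, tin, ring_gauge, hammer, file, dish from where it was at the start of the episode above 0.03 m).
It also fails if it takes over 72 s, if anything falls off the work surface, if the arm or the gripper's body presses on something with over 40 N, if the wrist force passes 120 N, or if a joint passes its speed limit or range.

ROBOT

A 6-joint arm with a two-finger parallel gripper is mounted at the origin on the work surface. World frame = base frame: x ahead of the robot, y to its left, z up, the work surface at z = 0. Lengths are in m, angles in rad, forces in N, time in s.
With the tool pointing down it reaches from about 0.35 to 0.775 m from the base axis. Payload 5.5 kg.
Tool frame: the origin (TCP) lies midway between the tips of the shut fingers; the grasp point (between the pads) lies env.grasp_offset behind it (env.grasp_offset is the distance from the TCP to the grasp point, in m); z points along the fingers, y is the line along which they close (so a half turn about z gives the same grasp; the last joint's range is limited). The gripper opens to 85 mm and grips with 20 to 120 N. Pads are 22 mm wide; open, the fingers measure 114 mm over their backs; the gripper's body (76 mm by 85 mm) begins 54 mm behind the grasp point. The pads swing forward as they close: fully open they stand 13 mm farther back than shut.
Start: joints at [0.967, 0.313, 0.046, 1.304, 0, 1.431], TCP at [0.257, 0.514, 0.231] pointing down, gripper open.
Joint ranges: [-2.76, 2.76], [-0.86, 1.69], [-1.03, 1.26], [-2.2, 2.34], [-1.47, 1.5], [-3.14, 3.14]. Speed limits (rad/s): [2.57, 2.57, 3.14, 3.14, 3.14, 3.14].

INTERFACE

Orientations are given as a unit quaternion [w, x, y, z].
In Python, from workcell import monitor, viewer, order, env gives the robot as it stands.
- The arm moves only by the tool carry_out, never from a script. Its argument "plan" is a list that holds one entry, the list of rows, each a list of 7 numbers: the turn, a rotation vector about the world's x, y, z in rad, then the shift along the world's x, y, z in mm, then the finger opening in mm, from 0 to 85.4. A call has 1 to 20 rows; each row is the pose to reach, as a shift and turn from the pose commanded when the call began; what a row does not reach only later rows make up. A row lasts 1/10 s, in which the tool goes at most 50 mm and 8.59 degrees, less where a joint would pass 70% of its speed; a pose out of reach is approached as far as the arm can. A call with a gripper value outside its range is refused whole. The fingers move at their own pace and stop on an object; "squeeze" is the grip in N (left out, the last holds). Time passes only in rows, so rows that repeat a pose let the fingers close. It gives the time, the measured TCP pose, the force, the opening and the grip force at its end, in the units of the state.
- monitor.get_state(): the state, without advancing time (a new reading comes with each control period).
- viewer.read_camera(name): name is "scene" or "top" or "wrist"; returns the picture (384x512x3 uint8, red, green, blue); there is no depth.
- viewer.calibration(name): a dict with "K" (3x3 intrinsics, pixels), "eye" and "rotation" of the camera in the world. Camera axes: x right, y down, z forward; pixel columns grow to the right and rows downward; lengths in m; the calibration is good to about 2 mm. The wrist camera is an equidistant fisheye: a pixel r from the principal point sees the ray r / f radians off the axis. A picture is of the moment at which its call begins: read the wrist's pose just before it. calibration takes no time and is no camera call; for the wrist camera it gives the pose at the moment of the call.
- order.hand_in(): hands the job in; it is judged then, once.
The state is a dict: "clock": time; "joint_pos": joint angles; "qvel": joint speeds; "tau": joint torques, N m; "tcp_pos": TCP position; "orientation": TCP orientation; "wrist_force": force on the tool from outside, world axes, zero at the start; "ft_torque": the same for the moment, N m; "finger_gap": finger opening in m; "grip_force": force on a finger pad.
Only numpy, scipy, OpenCV 4.12 (cv2) and the standard library are available. Lean on these libraries where they do the work, as an engineer would, in place of code of your own. Each camera call takes 0.05 s, during which the arm holds its last target. There are 200 camera calls.

## Working session

There is one attempt and no reset: what is moved stays moved. The work goes in short steps, Python scripts to look and compute and a tool call to move; the robot and the scene stay as the last step left them, time stands still between calls to the robot, and variables do not carry over. Pictures are saved under pics/ and viewed, at most 10 in all, crops included, and the job is handed in when it is done.

Besides the shell and the picture viewer there is one more tool, called after "Request:" as a command line: name --argument value ..., lists and objects as JSON in quotes. carry_out: Moves the arm, as the interface text tells. Its arguments: {"type":"object","properties":{"plan":{"type":"array","items":{"type":"array","items":{"type":"array","items":{"type":"number"}}}},"squeeze":{"type":"number"}},"required":["plan"]}

```bash
mkdir -p pics; python3 - <<'E'
from workcell import monitor, viewer, order, env
import cv2,numpy as np
np.set_printoptions(precision=4,suppress=True)
s=monitor.get_state();print(s['clock'],s['tcp_pos'],s['orientation'],env.grasp_offset)
for n in ("scene","top"):
    im=viewer.read_camera(n);c=viewer.calibration(n)
    print(n,c)
    cv2.imwrite(f'pics/{n}0.png',im[:,:,::-1])
    cv2.imwrite(f'pics/{n}0b.png',cv2.resize(im[:,:,::-1],(800,600),interpolation=cv2.INTER_CUBIC))
E
```

```text
0.0 [0.2569 0.5138 0.2304] [-0.0003  0.2298  0.9732 -0.0009] 0.0187
scene {'K': array([[481.4358,   0.    , 256.6256],
       [  0.    , 481.4358, 199.4734],
       [  0.    ,   0.    ,   1.    ]]), 'eye': array([ 1.0593, -0.7073,  0.9894]), 'rotation': array([-0.3666,  0.89  ,  0.2535, -0.0959])}
top {'K': array([[381.9454,   0.    , 260.3629],
       [  0.    , 381.9454, 187.9824],
       [  0.    ,   0.    ,   1.    ]]), 'eye': array([0.3876, 0.023 , 1.206 ]), 'rotation': array([-0.0762,  0.7599, -0.6422,  0.0653])}
```

View pics/top0b.png

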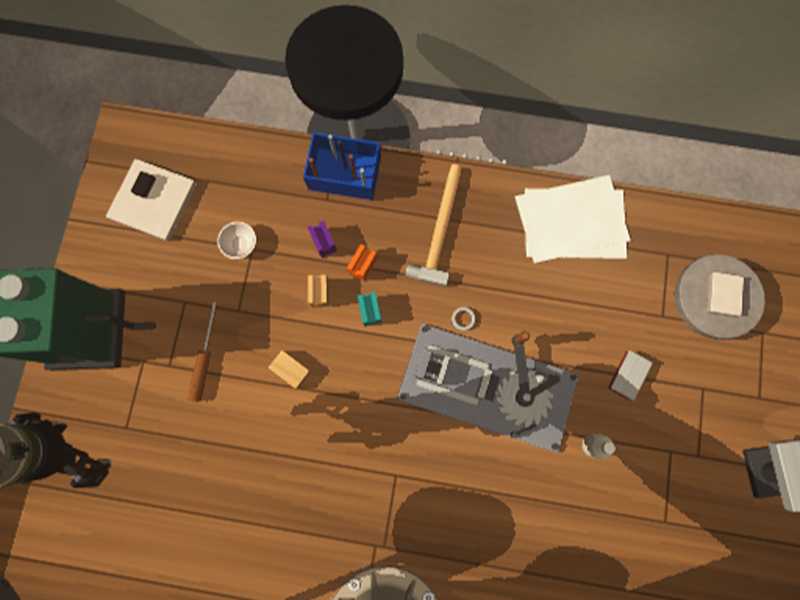

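View pics/scene0b.png

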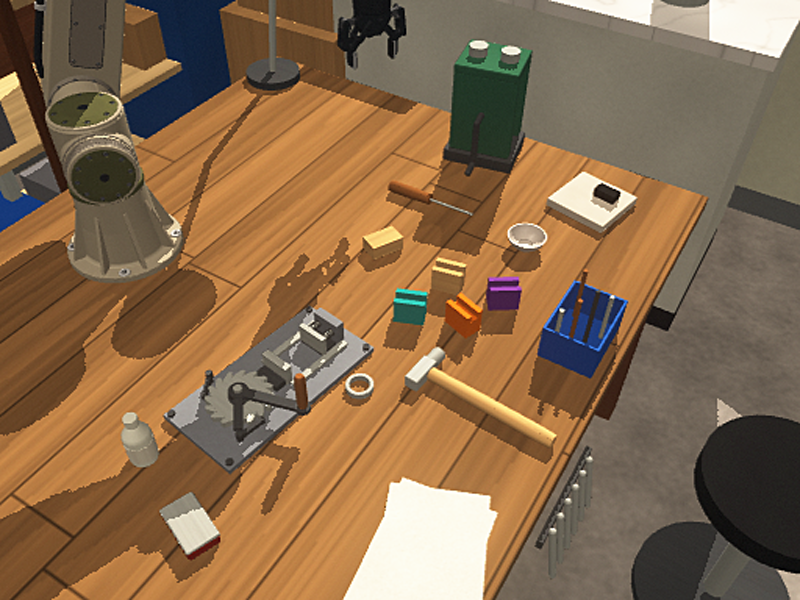

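The scene has five blocks. In the top view (800 px scale) they are pale grooved (317,290), turquoise (369,308), orange (362,262), purple (321,239) and plain oak without a groove (289,369). The pale grooved one fits the description. The clamp is at (490,388) and the lever grip at (522,340). I'll confirm this in an enlarged crop.

```bash
python3 - <<'E'
import cv2,numpy as np
t=cv2.imread('pics/top0.png');s=cv2.imread('pics/scene0.png')
def crop(i,x,y,w,h,k):
    c=cv2.resize(i[y:y+h,x:x+w],None,fx=k,fy=k,interpolation=cv2.INTER_CUBIC)
    for a in range((x+9)//10*10,x+w,10):
        cv2.line(c,((a-x)*k,0),((a-x)*k,4 if a%50 else 12),(0,0,255),1)
        if a%20==0: cv2.putText(c,str(a),((a-x)*k,14),0,.35,(255,255,255))
    for a in range((y+9)//10*10,y+h,10):
        cv2.line(c,(0,(a-y)*k),(4,(a-y)*k),(0,0,255),1)
        if a%20==0: cv2.putText(c,str(a),(6,(a-y)*k+4),0,.35,(255,255,255))
    return c
a=crop(t,185,150,80,60,5);b=crop(s,245,155,80,60,5)
c=crop(t,252,200,120,90,1*5)
d=crop(s,100,190,150,113,4)
cv2.imwrite('pics/c1.png',np.vstack([np.hstack([a,b]),np.hstack([cv2.resize(c,(400,300)),cv2.resize(d,(400,300))])]))
cv2.imwrite('pics/c2.png',cv2.resize(crop(t,252,200,130,95,6),None,fx=1,fy=1))
E
```

```text
(no output)
```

View pics/c1.png

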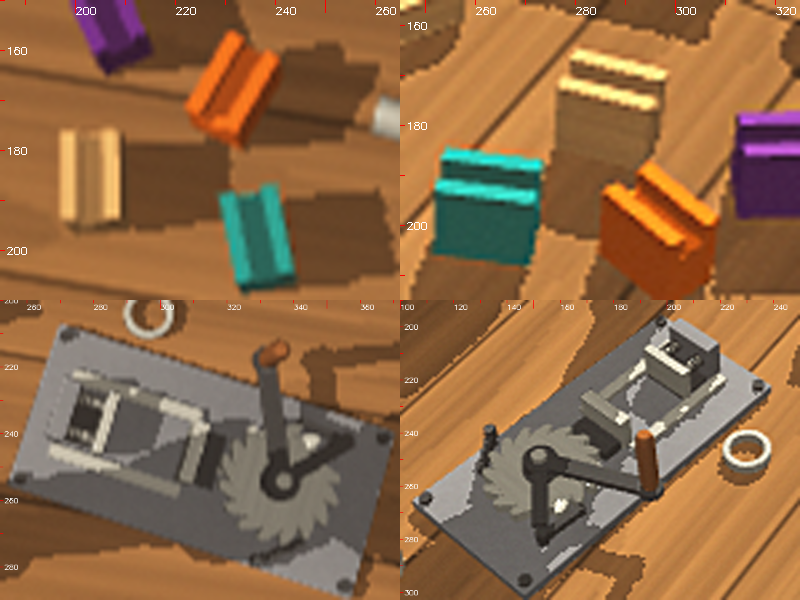

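View pics/c2.png

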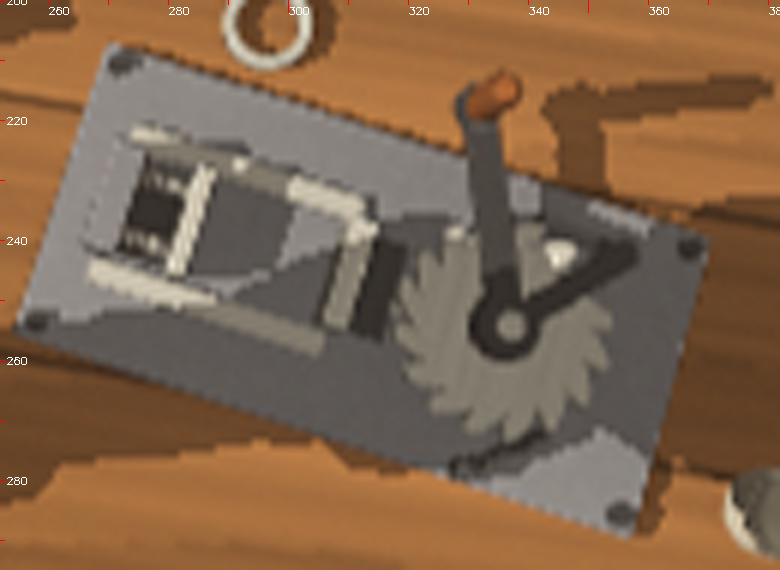

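The crop confirms it: the pale grooved block stands groove-up, its top centre at (203,185) in the top view and (288,170) in the scene view. Next I triangulate it and the clamp.

```bash
cat > h.py <<'E'
from workcell import monitor, viewer, order, env
import cv2,numpy as np
from scipy.spatial.transform import Rotation as R
np.set_printoptions(precision=4,suppress=True)
def rot(c): q=np.asarray(c['rotation']); return R.from_quat(q,scalar_first=True).as_matrix()
def ray(c,p,fish=False):
    K=c['K']; v=np.array([(p[0]-K[0,2])/K[0,0],(p[1]-K[1,2])/K[1,1]])
    if fish:
        r=np.hypot(*v); d=np.r_[v/r*np.sin(r),np.cos(r)] if r>0 else np.array([0,0,1.])
    else: d=np.r_[v,1]; d/=np.linalg.norm(d)
    return np.asarray(c['eye']),rot(c)@d
def plane(c,p,z,fish=False):
    e,d=ray(c,p,fish); return e+d*(z-e[2])/d[2]
def tri(rays):
    A=sum(np.eye(3)-np.outer(d,d) for e,d in rays); b=sum((np.eye(3)-np.outer(d,d))@e for e,d in rays)
    x=np.linalg.solve(A,b); return x,max(np.linalg.norm(np.cross(x-e,d)) for e,d in rays)
E
python3 - <<'E'
from h import *
T,S=viewer.calibration('top'),viewer.calibration('scene')
for n,a,b in [('blk',(203.1,184.8),(287.65,170.05)),('hub',(336.7,254.2),(152.5,249.2)),('grip',(336.5,214.7),(191.1,239.5)),
  ('cTL',(270,207.3),(238.7,223)),('cTR',(370,239.3),(147.6,301.7)),('cBR',(358,289.7),(104.9,266.1)),('cBL',(254.7,254.3),(200.5,196.4))]:
    print(n,*tri([ray(T,a),ray(S,b)]))
print('blk scene corners z.05'); P=[plane(S,p,.05) for p in [(279.4,164.6),(298.4,169.4),(296.4,175.6),(276.4,170.6)]];print(np.array(P),np.mean(P,0))
print('blk top corners');P=[plane(T,p,.05) for p in [(197,175.6),(209,175.6),(197,194),(209.4,194)]];print(np.array(P),np.mean(P,0))
C=np.array([plane(T,p,.012) for p in [(270,207.3),(370,239.3),(358,289.7),(254.7,254.3)]]);print('clamp',C,C.mean(0))
C2=np.array([plane(S,p,.012) for p in [(238.7,223),(147.6,301.7),(104.9,266.1),(200.5,196.4)]]);print('clampS',C2,C2.mean(0))
for c in(C,C2):
  y=(c[0]+c[3]-c[1]-c[2]);print('clamp y dir',np.degrees(np.arctan2(y[1],y[0])),np.linalg.norm(y)/2, np.linalg.norm(c[0]-c[3]))
print('jaw face',[plane(T,(252+x/6,200+y/6),.051) for x,y in[(358,228),(332,325)]])
print('anvil',[plane(T,(252+x/6,200+y/6),.051) for x,y in[(215,168),(187,272)]])
E
```

```text
blk [0.6018 0.2383 0.05  ] 0.0018075181577904417
hub [ 0.4601 -0.1967  0.0494] 0.0012109003292359905
grip [ 0.5653 -0.1679  0.1248] 0.0009422911720063405
cTL [0.5727 0.022  0.0066] 0.000636950594359901
cTR [ 0.5255 -0.3015  0.0066] 0.0012309143835405405
cBR [ 0.3687 -0.2805  0.0102] 0.0023463221112160005
cBL [0.4221 0.047  0.0069] 0.0037619444070387266
blk scene corners z.05
[[0.5708 0.2478 0.05  ]
 [0.6281 0.2592 0.05  ]
 [0.6358 0.2324 0.05  ]
 [0.5764 0.2201 0.05  ]] [0.6028 0.2399 0.05  ]
blk top corners
[[0.6259 0.2615 0.05  ]
 [0.6321 0.2247 0.05  ]
 [0.5688 0.2499 0.05  ]
 [0.5752 0.2123 0.05  ]] [0.6005 0.2371 0.05  ]
clamp [[ 0.5713  0.0216  0.012 ]
 [ 0.5241 -0.3009  0.012 ]
 [ 0.3671 -0.2818  0.012 ]
 [ 0.4191  0.0444  0.012 ]] [ 0.4704 -0.1292  0.012 ]
clampS [[ 0.5758  0.0184  0.012 ]
 [ 0.5294 -0.3029  0.012 ]
 [ 0.372  -0.2799  0.012 ]
 [ 0.4281  0.0457  0.012 ]] [ 0.4763 -0.1297  0.012 ]
clamp y dir 81.29985285254332 0.3281566629312 0.1539311433584022
clamp y dir 80.99667028052187 0.3275181497617548 0.15020433636270272
jaw face [array([ 0.4942, -0.1169,  0.051 ]), array([ 0.4446, -0.1109,  0.051 ])]
anvil [array([ 0.512 , -0.0417,  0.051 ]), array([ 0.4584, -0.0358,  0.051 ])]
```

Request:
carry_out --plan '[[[0,0,0,10,-45,0,60],[0,0,0.1,30,-90,0,60],[0,0,0.25,65,-120,0,60],[0,0,0.4,105,-145,0,60],[0,0,0.5,145,-170,-10,60],[0,0,0.6,185,-190,-20,60],[0,0,0.668,225,-210,-30,60],[0,0,0.668,265,-235,-40,60],[0,0,0.668,305,-255,-50,60],[0,0,0.668,345,-276,-50,60],[0,0,0.668,345,-276,-50,60],[0,0,0.668,345,-276,-50,60],[0,0,0.668,345,-276,-50,60]]]'

```text
clock: 1.4
tcp_pos: [0.6012, 0.2386, 0.181]
orientation: [-0.001, -0.102, 0.995, 0.0]
wrist_force: [0.3, 0.7, -1.0]
finger_gap: 0.0602
grip_force: 0.0
```

```bash
python3 - <<'E'
from h import *
s=monitor.get_state();print(s['clock'],s['tcp_pos'],s['orientation'],s['finger_gap'])
c=viewer.calibration('wrist');print(c)
im=viewer.read_camera('wrist');cv2.imwrite('pics/w1.png',cv2.resize(im[:,:,::-1],(800,600),interpolation=cv2.INTER_CUBIC))
E
```

```text
1.4 [0.6012 0.2386 0.181 ] [-0.0007 -0.1022  0.9948  0.0001] 0.060216394493291595
{'K': array([[297.3186,   0.    , 253.6452],
       [  0.    , 297.3186, 190.6119],
       [  0.    ,   0.    ,   1.    ]]), 'eye': array([0.5264, 0.2225, 0.3243]), 'rotation': array([0.0962, 0.6241, 0.7664, 0.1178])}
```

View pics/w1.png

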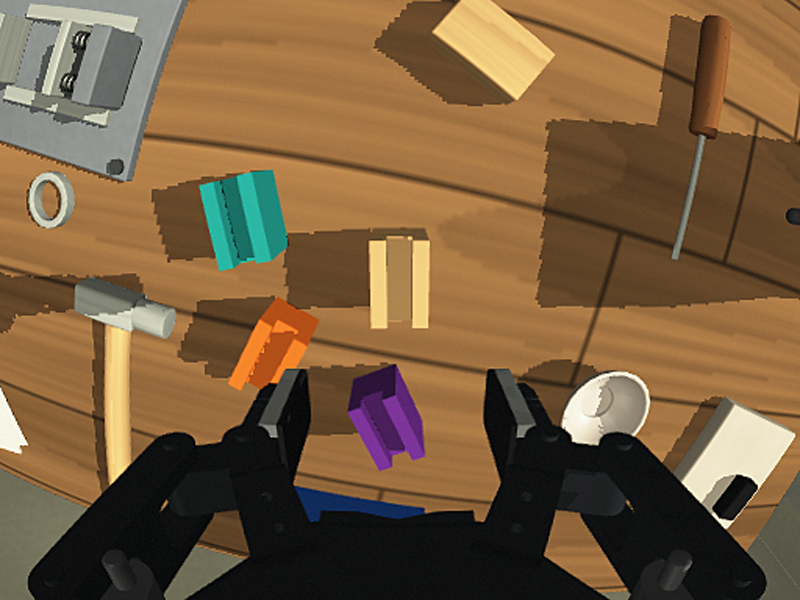

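The wrist view shows the pale block's top corners at (369,240), (430,240), (429,328) and (370,328), well aligned with the fingers.

```bash
python3 - <<'E'
from h import *
c=viewer.calibration('wrist');T,S=viewer.calibration('top'),viewer.calibration('scene')
P=np.array([plane(c,np.array(p)/1.5625,.05,True) for p in [(369,240),(430,240),(429,328),(370,328)]]);print(P,P.mean(0))
print(np.linalg.norm(P-np.roll(P,1,0),axis=1))
d=P[2]+P[3]-P[0]-P[1];print(np.degrees(np.arctan2(d[1],d[0])))
m=np.array([399.5,284])/1.5625
print(tri([ray(c,m,True),ray(T,(203.1,184.8))]),tri([ray(c,m,True),ray(S,(287.65,170.05))]))
q=rot({'rotation':monitor.get_state()['orientation']});print(np.degrees(np.arctan2(q[1,1],q[0,1])))
E
```

```text
[[0.5789 0.2169 0.05  ]
 [0.5714 0.2527 0.05  ]
 [0.6267 0.2647 0.05  ]
 [0.6343 0.228  0.05  ]] [0.6028 0.2406 0.05  ]
[0.0565 0.0366 0.0565 0.0375]
11.833728899323852
(array([0.6037, 0.2401, 0.0391]), np.float64(0.001648836850003711)) (array([0.6024, 0.2406, 0.0491]), np.float64(0.0001364996930425516))
101.76672646928368
```

Request:
carry_out --plan '[[[0,0,0,1,1.5,-45,60],[0,0,0,1,1.5,-90,60],[0,0,0,1,1.5,-120,60],[0,0,0,1,1.5,-145,60],[0,0,0,1,1.5,-164,60],[0,0,0,1,1.5,-164,60],[0,0,0,1,1.5,-164,30],[0,0,0,1,1.5,-164,30],[0,0,0,1,1.5,-164,30],[0,0,0,1,1.5,-164,30],[0,0,0,1,1.5,-164,30],[0,0,0,1,1.5,-154,30],[0,0,0,1,1.5,-124,30],[0,0,0,1,1.5,-84,30],[0,0,0,1,1.5,-44,30],[0,0,0,1,1.5,-14,30],[0,0,0,1,1.5,-14,30]]]' --squeeze 40

```text
clock: 3.15
tcp_pos: [0.6062, 0.2404, 0.1737]
orientation: [0.005, -0.102, 0.995, 0.001]
wrist_force: [0.8, 0.2, -0.8]
finger_gap: 0.0354
grip_force: 40.4
```

Request:
carry_out --plan '[[[0,0,0.13,-12,-30,10,30],[0,0,0.26,-24,-65,20,30],[0,0,0.4,-38,-100,23,30],[0,0,0.53,-52,-135,23,30],[0,0,0.67,-66,-170,23,30],[0,0,0.8,-80,-205,23,30],[0,0,0.93,-94,-240,23,30],[0,0,1.06,-108,-275,23,30],[0,0,1.16,-118,-300,23,30],[0,0,1.211,-123,-313,23,30],[0,0,1.211,-123,-313,23,30],[0,0,1.211,-123,-313,23,30],[0,0,1.211,-123,-313,23,30],[0,0,1.211,-123,-313,23,30],[0,0,1.211,-123,-313,23,30]]]'

```text
clock: 4.65
tcp_pos: [0.4804, -0.0725, 0.1902]
orientation: [-0.0, -0.65, 0.76, 0.0]
wrist_force: [-0.3, -0.1, -0.9]
finger_gap: 0.0352
grip_force: 40.4
```

```bash
python3 - <<'E'
from h import *
s=monitor.get_state();print(s['clock'],s['tcp_pos'],s['orientation'],s['finger_gap'],s['grip_force'],s['joint_pos'])
q=rot({'rotation':s['orientation']});print(np.degrees(np.arctan2(q[1,1],q[0,1])),q[:,2])
c=viewer.calibration('wrist');print(c)
im=viewer.read_camera('wrist');cv2.imwrite('pics/w2.png',cv2.resize(im[:,:,::-1],(800,600),interpolation=cv2.INTER_CUBIC))
E
```

```text
4.65 [ 0.4804 -0.0725  0.1902] [-0.0001 -0.6504  0.7596  0.0002] 0.03516306145480828 40.373514890670776 [-0.3153  0.1592 -0.2558  1.1561  0.0001 -1.7315]
171.1434523244065 [-0.0003  0.0002 -1.    ]
{'K': array([[297.3186,   0.    , 253.6452],
       [  0.    , 297.3186, 190.6119],
       [  0.    ,   0.    ,   1.    ]]), 'eye': array([ 0.4694, -0.1494,  0.3334]), 'rotation': array([0.0115, 0.0767, 0.9853, 0.1523])}
```

View pics/w2.png

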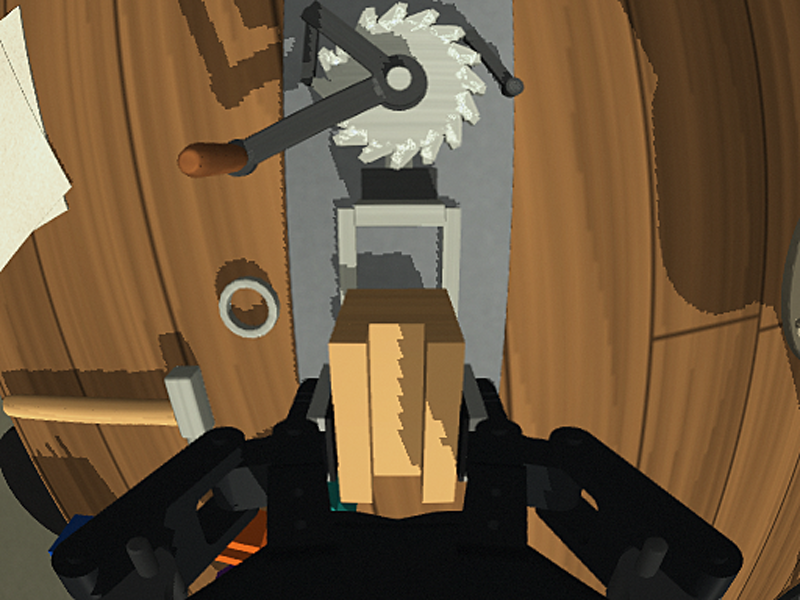

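The wrist view shows the block in the fingers and the jaw bar at (340–461, 205–227). The hub is at (400,78), the grip top at about (192,160) and the base edges at x≈288 and 510.

```bash
python3 - <<'E'
from h import *
c=viewer.calibration('wrist');T,S=viewer.calibration('top'),viewer.calibration('scene')
p=lambda x,y:(x/1.5625,y/1.5625)
print('hub',tri([ray(c,p(400,78),True),ray(T,(336.7,254.2)),ray(S,(152.5,249.2))]))
print('grip',tri([ray(c,p(190,160),True),ray(T,(336.5,214.7)),ray(S,(191.1,239.5))]))
for q in [(338,206),(461,206),(338,226),(461,226)]: print('jaw',plane(c,p(*q),.051,True))
for q in [(287,228),(511,228),(299,360),(506,360)]: print('base edge',plane(c,p(*q),.012,True))
for q in [(330,343),(465,340),(341,503),(463,503)]: print('blk',plane(c,p(*q),.223,True))
for q in [(343,290),(450,290)]: print('blkbot',plane(c,p(*q),.173,True))
E
```

```text
hub (array([ 0.4599, -0.1966,  0.0492]), np.float64(0.001235549822151628))
grip (array([ 0.5652, -0.1675,  0.1245]), np.float64(0.001255337672163834))
jaw [ 0.5091 -0.1247  0.051 ]
jaw [ 0.4348 -0.1132  0.051 ]
jaw [ 0.5113 -0.1125  0.051 ]
jaw [ 0.4364 -0.1008  0.051 ]
base edge [ 0.5536 -0.1123  0.012 ]
base edge [ 0.3961 -0.0878  0.012 ]
base edge [ 0.5672 -0.0107  0.012 ]
base edge [0.4084 0.0145 0.012 ]
blk [ 0.4936 -0.1054  0.223 ]
blk [ 0.4589 -0.1008  0.223 ]
blk [ 0.5025 -0.0505  0.223 ]
blk [ 0.4644 -0.0443  0.223 ]
blkbot [ 0.4957 -0.1052  0.173 ]
blkbot [ 0.4574 -0.0992  0.173 ]
```

Request:
carry_out --plan '[[[0,0,0,-0.5,3,-40,30],[0,0,0,-0.5,3,-80,30],[0,0,0,-0.5,3,-115,30],[0,0,0,-0.5,3,-140,30],[0,0,0,-0.5,3,-152,30],[0,0,0,-0.5,3,-157,30],[0,0,0,-0.5,3,-159,30],[0,0,0,-0.5,3,-159,30],[0,0,0,-0.5,3,-159,30],[0,0,0,-0.5,3,-159,30]]]'

```text
clock: 5.7
tcp_pos: [0.4805, -0.0705, 0.0323]
orientation: [0.0, -0.65, 0.76, -0.001]
wrist_force: [-0.1, -0.4, -1.3]
finger_gap: 0.0354
grip_force: 40.5
```

```bash
python3 - <<'E'
from h import *
s=monitor.get_state();print(s['clock'],s['tcp_pos'],s['orientation'],s['wrist_force'])
im=viewer.read_camera('wrist')[:,:,::-1];im2=viewer.read_camera('scene')[190:280,150:270,::-1]
cv2.imwrite('pics/w3.png',np.hstack([cv2.resize(im,(440,330)),cv2.resize(im2,(360,330),interpolation=cv2.INTER_CUBIC)]))
E
```

```text
5.7 [ 0.4805 -0.0705  0.0323] [ 0.0005 -0.65    0.7599 -0.0008] [-0.0686 -0.4072 -1.3115]
```

View pics/w3.png

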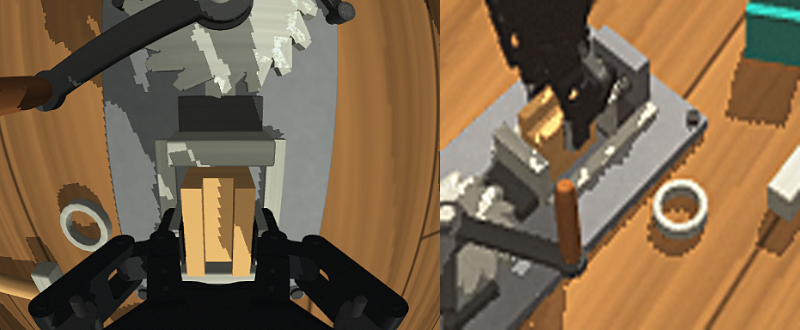

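The block sits centred between jaw and anvil, about 2–3 mm above the bed. I'll lower it, release and retreat.

Request:
carry_out --plan '[[[0,0,0,0,0,-1.5,30],[0,0,0,0,0,-1.5,30],[0,0,0,0,0,-1.5,30],[0,0,0,0,0,-1.5,46],[0,0,0,0,0,-1.5,48],[0,0,0,0,0,-1.5,48],[0,0,0,0,0,-1.5,48],[0,0,0,0,0,15,48],[0,0,0,0,0,45,48],[0,0,0,0,0,90,48],[0,0,0,0,0,135,48],[0,0,0,0,0,160,48],[0,0,0,0,0,160,48],[0,0,0,0,0,160,48],[0,0,0,0,0,160,48]]]'

```text
clock: 7.3
tcp_pos: [0.4789, -0.0699, 0.1899]
orientation: [-0.001, -0.65, 0.76, 0.001]
wrist_force: [-0.2, -0.3, -0.8]
finger_gap: 0.0478
grip_force: 0.0
```

```bash
python3 - <<'E'
from h import *
s=monitor.get_state();print(s['clock'],s['tcp_pos'],s['orientation'],s['wrist_force'])
c=viewer.calibration('wrist');print(c)
im=viewer.read_camera('wrist')[:,:,::-1]
cv2.imwrite('pics/w4.png',cv2.resize(im,(800,600),interpolation=cv2.INTER_CUBIC))
E
```

```text
7.3 [ 0.4789 -0.0699  0.1899] [-0.0007 -0.65    0.7599  0.0011] [-0.1535 -0.2889 -0.8156]
{'K': array([[297.3186,   0.    , 253.6452],
       [  0.    , 297.3186, 190.6119],
       [  0.    ,   0.    ,   1.    ]]), 'eye': array([ 0.468 , -0.1469,  0.3331]), 'rotation': array([0.0105, 0.0774, 0.9852, 0.1525])}
```

View pics/w4.png

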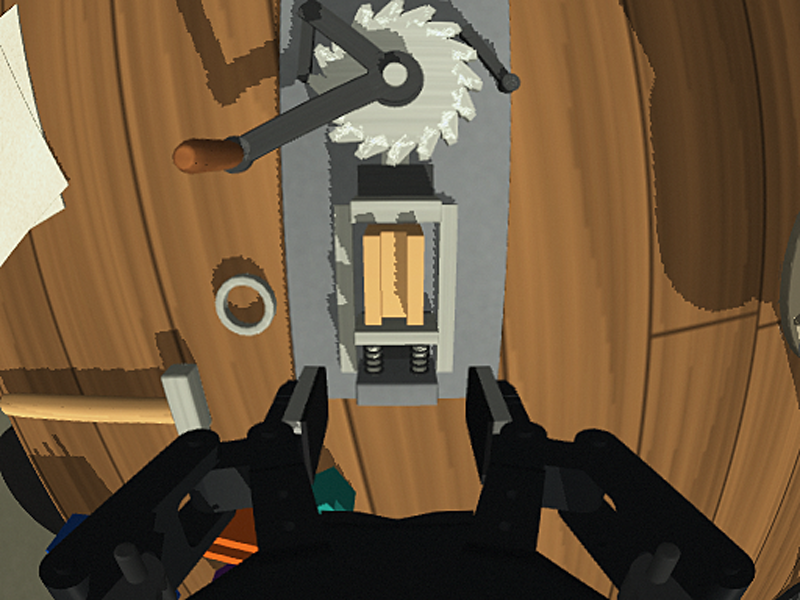

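The block stands free, with its top at (363–424, 234–326), the jaw face at row ~222 and the anvil at row ~332. Now to the lever grip.

Request:
carry_out --plan '[[[0,0,-0.14,10,-10,0,45],[0,0,-0.28,20,-22,0,45],[0,0,-0.42,30,-35,0,45],[0,0,-0.56,42,-48,0,45],[0,0,-0.7,54,-62,0,45],[0,0,-0.84,66,-76,0,45],[0,0,-0.98,77,-88,0,45],[0,0,-1.1,86.4,-98,0,45],[0,0,-1.149,86.4,-98,0,45],[0,0,-1.149,86.4,-98,0,45],[0,0,-1.149,86.4,-98,0,45],[0,0,-1.149,86.4,-98,0,45]]]'

```text
clock: 8.55
tcp_pos: [0.5657, -0.1679, 0.1907]
orientation: [-0.001, -0.133, 0.991, 0.0]
wrist_force: [0.2, 0.6, -0.6]
finger_gap: 0.0447
grip_force: 0.0
```

```bash
python3 - <<'E'
from h import *
s=monitor.get_state();print(s['clock'],s['tcp_pos'],s['orientation'],s['wrist_force'],s['joint_pos'])
q=rot({'rotation':s['orientation']});print(np.degrees(np.arctan2(q[1,1],q[0,1])))
c=viewer.calibration('wrist')
im=viewer.read_camera('wrist')[:,:,::-1]
cv2.imwrite('pics/w5.png',cv2.resize(im,(800,600),interpolation=cv2.INTER_CUBIC))
# w4 geometry
c4=dict(c,eye=np.array([.468,-.1469,.3331]),rotation=np.array([.0105,.0774,.9852,.1525]))
p=lambda x,y:(x/1.5625,y/1.5625)
o=np.array([.4738,-.1078]);Y=np.array([.153,.988]);X=np.array([.988,-.153])
for n,q,z in [('jaw',(395,222),.051),('anvil',(396,332),.051),('b0',(394,234),.062),('b1',(394,326),.062)]:
    d=plane(c4,p(*q),z,True)[:2]-o;print(n,d@X,d@Y)
E
```

```text
8.55 [ 0.5657 -0.1679  0.1907] [-0.0005 -0.1332  0.9911  0.0004] [ 0.1859  0.637  -0.6075] [-0.4245  0.3572  0.0087  1.2237  0.0001 -0.6918]
105.31419046059904
jaw 0.00034617763418793527 0.0012867334125290582
anvil -5.547154728633916e-05 0.0732851142679854
b0 0.0009562076096013671 0.006869605848151664
b1 0.0011941925928080546 0.06484199802528037
```

View pics/w5.png

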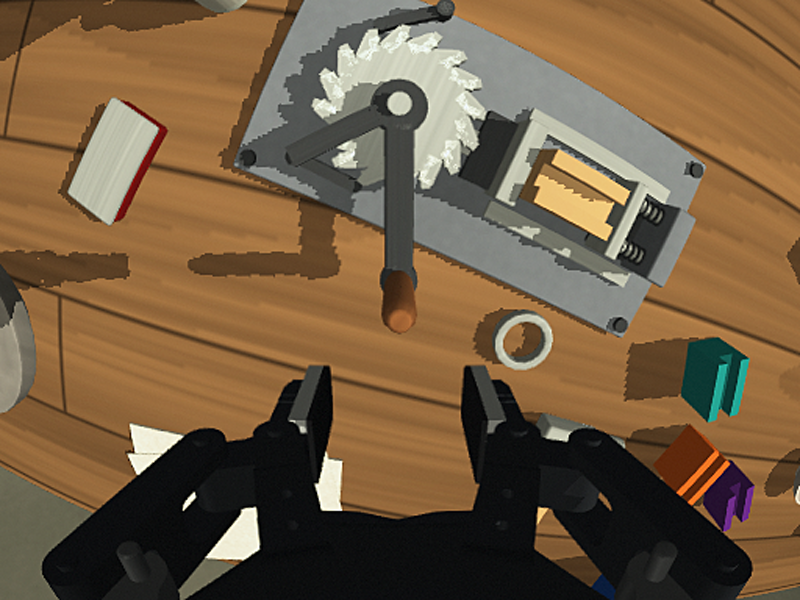

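Request:
carry_out --plan '[[[0,0,0,0.3,0.2,-40,45],[0,0,0,0.3,0.2,-80,45],[0,0,0,0.3,0.2,-105,45],[0,0,0,0.3,0.2,-105,30],[0,0,0,0.3,0.2,-105,22],[0,0,0,0.3,0.2,-105,22],[0,0,0,0.3,0.2,-105,22],[0,0,-0.12,2.7,-12.9,-105,22],[0,0,-0.22,3.8,-23.9,-105,22],[0,0,-0.32,3.7,-34.9,-105,22],[0,0,-0.42,2.6,-45.8,-105,22],[0,0,-0.52,0.4,-56.6,-105,22],[0,0,-0.62,-2.9,-67.1,-105,22],[0,0,-0.72,-7.2,-77.2,-105,22],[0,0,-0.82,-12.6,-86.8,-105,22],[0,0,-0.92,-18.8,-95.9,-105,22],[0,0,-0.94,-20.1,-97.6,-105,22],[0,0,-0.94,-20.1,-97.6,-105,22],[0,0,-0.94,-20.1,-97.6,-105,22]]]' --squeeze 20

```text
clock: 10.5
tcp_pos: [0.5466, -0.2659, 0.087]
orientation: [0.001, 0.33, 0.944, -0.0]
wrist_force: [-0.6, -0.9, -0.7]
finger_gap: 0.0224
grip_force: 0.0
```

```bash
cat > snap.py <<'E'
from h import *
import sys
n=sys.argv[1];s=monitor.get_state()
print(s['clock'],s['tcp_pos'],s['wrist_force'])
for k in ('top','wrist','scene'): cv2.imwrite(f'pics/{n}_{k}.png',viewer.read_camera(k)[:,:,::-1])
E
python3 snap.py a0
```

```text
10.5 [ 0.5466 -0.2659  0.087 ] [-0.6089 -0.8597 -0.7203]
```

Request:
carry_out --plan '[[[0,0,0.12,7.5,10.8,0,22],[0,0,0.22,12.9,20.4,0,22],[0,0,0.32,17.2,30.5,0,22],[0,0,0.42,20.5,41.0,0,22],[0,0,0.52,22.7,51.8,0,22],[0,0,0.62,23.8,62.7,0,22],[0,0,0.72,23.9,73.7,0,22],[0,0,0.82,22.8,84.7,0,22],[0,0,0.92,20.7,95.5,0,22],[0,0,1.02,17.4,106.0,0,22],[0,0,1.04,16.7,108.1,0,22],[0,0,1.04,16.7,108.1,0,22],[0,0,1.04,16.7,108.1,0,22]]]'

```text
clock: 11.95
tcp_pos: [0.5627, -0.1577, 0.0863]
orientation: [-0.0, -0.181, 0.983, 0.0]
wrist_force: [0.3, -0.4, -0.1]
finger_gap: 0.0219
grip_force: 0.0
```

```bash
python3 snap.py b1; python3 - <<'E'
import cv2,numpy as np
g=lambda n:cv2.imread(f'pics/{n}.png')
up=lambda i,w,h:cv2.resize(i,(w,h),interpolation=cv2.INTER_CUBIC)
a=np.hstack([up(g(f'{n}_top')[205:285,255:345],400,300) for n in('a0','b1')])
b=np.hstack([up(g(f'{n}_wrist'),400,300) for n in('a0','b1')])
cv2.imwrite('pics/m.png',np.vstack([a,b]))
E
```

```text
11.95 [ 0.5627 -0.1577  0.0863] [ 0.2902 -0.3593 -0.0733]
```

View pics/m.png

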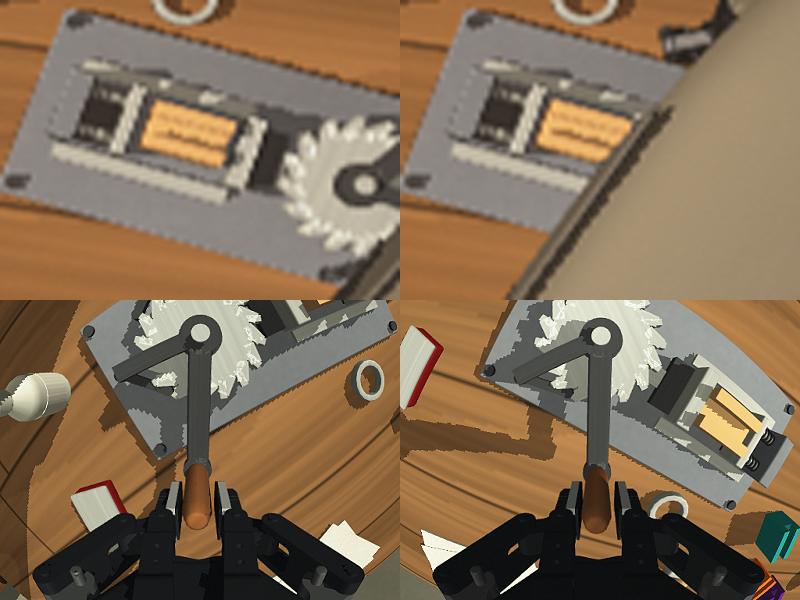

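The fingers loosely enclose the grip. The jaw and block show clearly in the top view at lever −0.52 (left) and in the wrist view at +0.52. Now the back stroke, then I'll track the jaw numerically.

Request:
carry_out --plan '[[[0,0,-0.12,4.0,-12.6,0,22],[0,0,-0.22,6.1,-23.4,0,22],[0,0,-0.32,7.2,-34.4,0,22],[0,0,-0.42,7.1,-45.4,0,22],[0,0,-0.52,6.0,-56.3,0,22],[0,0,-0.62,3.8,-67.1,0,22],[0,0,-0.72,0.5,-77.6,0,22],[0,0,-0.82,-3.8,-87.7,0,22],[0,0,-0.92,-9.2,-97.3,0,22],[0,0,-1.02,-15.4,-106.4,0,22],[0,0,-1.04,-16.7,-108.1,0,22],[0,0,-1.04,-16.7,-108.1,0,22],[0,0,-1.04,-16.7,-108.1,0,22]]]'

```text
clock: 13.4
tcp_pos: [0.5462, -0.266, 0.0863]
orientation: [0.0, 0.33, 0.944, -0.0]
wrist_force: [-0.2, -1.2, 0.7]
finger_gap: 0.0219
grip_force: 0.0
```

```bash
python3 snap.py a1; cat > trk.py <<'E'
from h import *
import sys
# top view, rectify to clamp frame at jaw-top height, 0.25 mm/px; x' = clamp y, y' = clamp x
T=viewer.calibration('top');o=np.array([.4738,-.1078]);Y=np.array([.153,.988]);X=np.array([.988,-.153])
def rect(n,z=.051):
    im=cv2.imread(f'pics/{n}_top.png');q=np.float32([[-.03,-.03],[.09,-.03],[.09,.03],[-.03,.03]])
    Rm=rot(T);src=[]
    for y,x in q:
        p=Rm.T@(np.r_[o+X*x+Y*y,z]-T['eye']);src.append((T['K']@p)[:2]/p[2])
    return cv2.warpPerspective(im,cv2.getPerspectiveTransform(np.float32(src),np.float32([[0,0],[480,0],[480,240],[0,240]])),(480,240),flags=cv2.INTER_CUBIC)
def find(n,y0,y1,rng,z):
    A=rect('a0',z);B=rect(n,z);f=lambda y:int((y+.03)*4000)
    t=A[60:180,f(y0):f(y1)];m=cv2.matchTemplate(B[56:184,f(y0-.004):f(y1+rng)],t,cv2.TM_CCOEFF_NORMED)
    _,v,_,l=cv2.minMaxLoc(m);return (l[0]/4-4,round(float(v),2))
for n in sys.argv[1:]:
    print(n,'jaw mm',find(n,-.024,.003,.03,.051),'block',find(n,.02,.052,.02,.062),'anvil',find(n,.068,.078,.012,.05))
E
python3 trk.py a0 a1
```

```text
13.4 [ 0.5462 -0.266   0.0863] [-0.1512 -1.1883  0.6572]
a0 jaw mm (0.0, 1.0) block (0.0, 1.0) anvil (0.0, 1.0)
a1 jaw mm (8.25, 0.81) block (0.25, 0.96) anvil (0.0, 1.0)
```

Two notches confirmed (about 8 mm) with the block still free. Next full stroke.

Request:
carry_out --plan '[[[0,0,0.12,7.5,10.8,0,22],[0,0,0.22,12.9,20.4,0,22],[0,0,0.32,17.2,30.5,0,22],[0,0,0.42,20.5,41.0,0,22],[0,0,0.52,22.7,51.8,0,22],[0,0,0.62,23.8,62.7,0,22],[0,0,0.72,23.9,73.7,0,22],[0,0,0.82,22.8,84.7,0,22],[0,0,0.92,20.7,95.5,0,22],[0,0,1.02,17.4,106.0,0,22],[0,0,1.04,16.7,108.1,0,22],[0,0,1.04,16.7,108.1,0,22],[0,0,1.04,16.7,108.1,0,22]]]'

```text
clock: 14.85
tcp_pos: [0.5628, -0.1578, 0.0864]
orientation: [-0.0, -0.181, 0.983, 0.0]
wrist_force: [0.3, 0.4, -0.1]
finger_gap: 0.022
grip_force: 0.2
```

Request:
carry_out --plan '[[[0,0,-0.12,4.0,-12.6,0,22],[0,0,-0.22,6.1,-23.4,0,22],[0,0,-0.32,7.2,-34.4,0,22],[0,0,-0.42,7.1,-45.4,0,22],[0,0,-0.52,6.0,-56.3,0,22],[0,0,-0.62,3.8,-67.1,0,22],[0,0,-0.72,0.5,-77.6,0,22],[0,0,-0.82,-3.8,-87.7,0,22],[0,0,-0.92,-9.2,-97.3,0,22],[0,0,-1.02,-15.4,-106.4,0,22],[0,0,-1.04,-16.7,-108.1,0,22],[0,0,-1.04,-16.7,-108.1,0,22],[0,0,-1.04,-16.7,-108.1,0,22]]]'

```text
clock: 16.15
tcp_pos: [0.5461, -0.2659, 0.0863]
orientation: [0.0, 0.33, 0.944, -0.0]
wrist_force: [0.3, 0.2, -0.2]
finger_gap: 0.0221
grip_force: 0.0
```

```bash
python3 snap.py a2; python3 trk.py a1 a2
```

```text
16.15 [ 0.5461 -0.2659  0.0863] [ 0.3059  0.2462 -0.1565]
a1 jaw mm (8.25, 0.81) block (0.25, 0.96) anvil (0.0, 1.0)
a2 jaw mm (16.25, 0.72) block (0.0, 0.97) anvil (2.5, 0.69)
```

```bash
cat >> trk.py <<'E'
print('block extent / anvil bright bar (mm clamp y)')
for n in ['a0']+sys.argv[1:]:
    A=rect(n,.062).astype(float)[100:140]; s=(A[:,:,2]-A[:,:,0]).mean(0); th=s.max()/2; i=np.where(s>th)[0]
    B=cv2.cvtColor(rect(n,.051),cv2.COLOR_BGR2GRAY)[95:145].astype(float).mean(0); j=np.arange(390,440)
    k=390+B[390:450].argmax(); print(n,i[0]/4-30,i[-1]/4-30,'anvil peak',k/4-30, np.round(B[372:450:6]))
E
python3 trk.py a1 a2
```

```text
a1 jaw mm (8.25, 0.81) block (0.25, 0.96) anvil (0.0, 1.0)
a2 jaw mm (16.25, 0.72) block (0.0, 0.97) anvil (2.5, 0.69)
block extent / anvil bright bar (mm clamp y)
a0 8.5 64.25 anvil peak 78.25 [129.  88.  76.  72.  68.  92. 145. 188. 192. 190. 199. 189. 142.]
a1 11.25 67.0 anvil peak 78.25 [201. 175. 122.  78.  64.  89. 144. 187. 192. 190. 199. 189. 141.]
a2 17.25 72.5 anvil peak 79.0 [183. 187. 192. 193. 174. 145. 140. 165. 184. 187. 194. 197. 172.]
```

The jaw is at four notches with the block just touching the anvil. Next full stroke takes it to six.

Request:
carry_out --plan '[[[0,0,0.12,7.5,10.8,0,22],[0,0,0.22,12.9,20.4,0,22],[0,0,0.32,17.2,30.5,0,22],[0,0,0.42,20.5,41.0,0,22],[0,0,0.52,22.7,51.8,0,22],[0,0,0.62,23.8,62.7,0,22],[0,0,0.72,23.9,73.7,0,22],[0,0,0.82,22.8,84.7,0,22],[0,0,0.92,20.7,95.5,0,22],[0,0,1.02,17.4,106.0,0,22],[0,0,1.04,16.7,108.1,0,22],[0,0,1.04,16.7,108.1,0,22],[0,0,1.04,16.7,108.1,0,22]]]'

```text
clock: 17.6
tcp_pos: [0.564, -0.1583, 0.0869]
orientation: [0.001, -0.182, 0.983, -0.001]
wrist_force: [2.7, -3.1, 0.0]
finger_gap: 0.0218
grip_force: 1.8
```

Request:
carry_out --plan '[[[0,0,-0.12,4.0,-12.6,0,22],[0,0,-0.22,6.1,-23.4,0,22],[0,0,-0.32,7.2,-34.4,0,22],[0,0,-0.42,7.1,-45.4,0,22],[0,0,-0.52,6.0,-56.3,0,22],[0,0,-0.62,3.8,-67.1,0,22],[0,0,-0.72,0.5,-77.6,0,22],[0,0,-0.82,-3.8,-87.7,0,22],[0,0,-0.92,-9.2,-97.3,0,22],[0,0,-1.02,-15.4,-106.4,0,22],[0,0,-1.04,-16.7,-108.1,0,22],[0,0,-1.04,-16.7,-108.1,0,22],[0,0,-1.04,-16.7,-108.1,0,22]]]'

```text
clock: 18.9
tcp_pos: [0.546, -0.2656, 0.0862]
orientation: [-0.0, 0.33, 0.944, -0.0]
wrist_force: [-0.5, -0.2, 0.1]
finger_gap: 0.022
grip_force: 0.0
```

```bash
python3 snap.py a3; python3 trk.py a2 a3
```

```text
18.9 [ 0.546  -0.2656  0.0862] [-0.5278 -0.2292  0.1143]
a2 jaw mm (16.25, 0.72) block (0.0, 0.97) anvil (2.5, 0.69)
a3 jaw mm (24.25, 0.76) block (18.25, 0.97) anvil (10.25, 0.74)
block extent / anvil bright bar (mm clamp y)
a0 8.5 64.25 anvil peak 78.25 [129.  88.  76.  72.  68.  92. 145. 188. 192. 190. 199. 189. 142.]
a2 17.25 72.5 anvil peak 79.0 [183. 187. 192. 193. 174. 145. 140. 165. 184. 187. 194. 197. 172.]
a3 25.0 79.75 anvil peak 74.5 [165. 170. 174. 176. 177. 179. 183. 190. 191. 170. 134. 127. 157.]
```

Six notches, with the anvil pressed in about 8 mm (about 33 N). One short stroke to +0.2 should add the final notch.

Request:
carry_out --plan '[[[0,0,0.12,7.5,10.8,0,22],[0,0,0.22,12.9,20.4,0,22],[0,0,0.32,17.2,30.5,0,22],[0,0,0.42,20.5,41.0,0,22],[0,0,0.52,22.7,51.8,0,22],[0,0,0.62,23.8,62.7,0,22],[0,0,0.72,23.9,73.7,0,22],[0,0,0.72,23.9,73.7,0,22],[0,0,0.62,23.8,62.7,0,22],[0,0,0.52,22.7,51.8,0,22],[0,0,0.42,20.5,41.0,0,22],[0,0,0.32,17.2,30.5,0,22],[0,0,0.22,12.9,20.4,0,22],[0,0,0.12,7.5,10.8,0,22],[0,0,0,0,0,0,22],[0,0,0,0,0,0,22],[0,0,0,0,0,0,22]]]'

```text
clock: 20.75
tcp_pos: [0.5462, -0.2659, 0.0864]
orientation: [0.0, 0.329, 0.944, -0.0]
wrist_force: [0.4, 0.1, -0.0]
finger_gap: 0.0218
grip_force: 0.0
```

```bash
python3 snap.py a4; python3 trk.py a3 a4
```

```text
20.75 [ 0.5462 -0.2659  0.0864] [ 0.4166  0.1449 -0.0194]
a3 jaw mm (24.25, 0.76) block (18.25, 0.97) anvil (10.25, 0.74)
a4 jaw mm (28.0, 0.75) block (19.0, 0.96) anvil (12.0, 0.44)
block extent / anvil bright bar (mm clamp y)
a0 8.5 64.25 anvil peak 78.25 [129.  88.  76.  72.  68.  92. 145. 188. 192. 190. 199. 189. 142.]
a3 25.0 79.75 anvil peak 74.5 [165. 170. 174. 176. 177. 179. 183. 190. 191. 170. 134. 127. 157.]
a4 28.75 83.75 anvil peak 78.5 [160. 156. 154. 158. 158. 161. 162. 168. 179. 188. 194. 192. 167.]
```

Seven notches: jaw at 28 mm, anvil pressed in about 12 mm, so about 48 N. I'll open the fingers and rise clear of the lever.

Request:
carry_out --plan '[[[0,0,0,0,0,0,35],[0,0,0,0,0,0,45],[0,0,0,0,0,0,45],[0,0,0,0,0,0,45],[0,0,0,0,0,30,45],[0,0,0,0,0,70,45],[0,0,0,0,0,110,45],[0,0,0,0,0,130,45],[0,0,0,0,0,130,45],[0,0,0,0,0,130,45],[0,0,0,0,0,130,45],[0,0,0,0,0,130,45]]]'

```text
clock: 22.1
tcp_pos: [0.5453, -0.2653, 0.2145]
orientation: [-0.001, 0.331, 0.944, 0.0]
wrist_force: [0.6, -0.1, 0.1]
finger_gap: 0.0451
grip_force: 0.0
```

```bash
python3 snap.py a5; python3 trk.py a5; python3 - <<'E'
from h import *
print(order.hand_in())
E
```

```text
22.1 [ 0.5453 -0.2653  0.2145] [ 0.5906 -0.0762  0.0867]
a5 jaw mm (28.0, 0.75) block (19.0, 0.96) anvil (12.0, 0.43)
block extent / anvil bright bar (mm clamp y)
a0 8.5 64.25 anvil peak 78.25 [129.  88.  76.  72.  68.  92. 145. 188. 192. 190. 199. 189. 142.]
a5 28.75 83.75 anvil peak 78.5 [160. 155. 154. 156. 158. 160. 161. 167. 178. 188. 193. 191. 166.]
the job is handed in; nothing more can be done
None
```

The job is handed in, but it returned no verdict: the pale grooved block stands between the jaws at seven notches, about three past first pinch and roughly 48 N as estimated from the anvil's travel, with the lever released and the arm clear after about 22 s of the 72 s allowed.

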